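Show a die block's four sides to the inspection scope

ROBOT

A 6-joint arm with a two-finger parallel gripper is mounted at the origin on the work surface. World frame = base frame: x ahead of the robot, y to its left, z up, the work surface at z = 0. Lengths are in m, angles in rad, forces in N, time in s.
With the tool pointing down it reaches from about 0.25 to 0.725 m from the base axis. Payload 4 kg.
Tool frame: the origin (TCP) lies at the very end of the fingers, on their centre line; the grasp point (between the pads) lies bot.pinch_z behind it (bot.pinch_z is the distance from the TCP to the grasp point, in m); z points along the fingers, y is the line along which they close (so a half turn about z gives the same grasp; the last joint's range is limited). The gripper opens to 85 mm and grips with 20 to 120 N. Pads are 22 mm wide; open, the fingers measure 114 mm over their backs; the gripper's body (76 mm by 85 mm) begins 54 mm behind the grasp point. The pads swing forward as they close: fully open they stand 13 mm farther back than shut.
Start: joints at [1.29, 0.241, 0.005, 1.335, 0, 1.571], TCP at [0.139, 0.48, 0.231] pointing down, gripper open.
Joint ranges: [-2.72, 2.72], [-1.05, 1.87], [-1.09, 1.28], [-1.99, 2.15], [-1.42, 1.44], [-3.14, 3.14]. Speed limits (rad/s): [2.79, 2.79, 3.14, 3.14, 3.14, 3.14].

INTERFACE

Orientations are given as [roll, pitch, yaw] about the fixed x, y, z axes, in that order (R = Rz(yaw) Ry(pitch) Rx(roll)).
In Python, from station import bot, optics, order, models gives the robot as it stands.
- The arm moves only by the shell command python3 -m inch 'ROWS' [FORCE]. ROWS is a JSON object of lists of equal length, an entry for each row: "travel": the shift along the tool's x, y, z in m, a list of three; "rot": the turn, a rotation vector about the tool's x, y, z in degrees, a list of three; "claw": the opening, from 0 (shut) to 1 (fully open). In form: {"travel": [[x, y, z], ...], "rot": [[wx, wy, wz], ...], "claw": [claw, ...]}. A call has 1 to 5 rows; each row shifts and turns the commanded pose from where the row before left it, along the tool's axes as they then stand; what a row does not reach is not made up. A row lasts 1/10 s, in which the tool goes at most 50 mm and 8.59 degrees, less where a joint would pass 70% of its speed; a pose out of reach is approached as far as the arm can. A call is refused whole if a number of a shift passes 0.05 or a number of a turn 8.59, either way. A call with a gripper value outside its range is refused whole. The fingers move at their own pace and stop on an object; FORCE is the grip in N (left out, the last holds). Time passes only in rows, so rows that do not move let the fingers close. It gives the time, the measured TCP pose, the force, the opening and the grip force at its end, in the units of the state.
- bot.get_state(): the state, without advancing time (a new reading comes with each control period).
- optics.grab_frame(name): name is "side" or "top"; returns the picture (384x512x3 uint8, red, green, blue); there is no depth.
- optics.camera_info(name): a dict with "fovy" (degrees; the focal length in pixels is half the picture's height over the tangent of half this angle, whatever the lens; pixels are square), "cx", "cy" (the principal point, pixels), "origin" and "rotation" of the camera in the world. Camera axes: x right, y up, looking along -z (the intrinsics and any distortion apply to the point x, -y, -z); pixel columns grow to the right and rows downward; lengths in m; the calibration is good to about 2 mm. A picture is of the moment at which its call begins. camera_info takes no time and is no camera call.
- order.sign_off(): hands the job in; it is judged then, once.
Trained networks look in the newest picture that a camera, given by its name, has taken for a name from the list of things; names that differ only in an ending like _2 or _b are one class to them, and where a whole thing is asked for, a point or a joint stands for the part that bears it (a point fixed in the world has none). Each returns a list of dicts, best first, with "confidence" (0 to 1); they miss things now and then, are a little off and sometimes report something else, mostly with a low value. They report only what shows in the picture. A call takes as long as a camera call. They do not tell look-alikes from the thing itself.
- models.cut_out(camera, query): "region" (384x512 bool, what is visible of it) and "at" ([column, row] in pixels, amid what is visible of it).
The state is a dict: "clock": time; "joints": joint angles; "qd": joint speeds; "joint_torque": joint torques, N m; "ee_pos": TCP position; "orientation": TCP orientation; "force": force on the tool from outside, world axes, zero at the start; "torque": the same for the moment, N m; "width": finger opening in m; "finger_force": force on a finger pad.
Only numpy, scipy, OpenCV 4.12 (cv2) and the standard library are available. Lean on these libraries where they do the work, as an engineer would, in place of code of your own. Each camera call takes 0.05 s, during which the arm holds its last target. There are 200 camera calls.

TASK

Inspect the aluminium block that stands on the steel plate: hold it upright with each of its four sides in turn squarely, centred and still for a moment about a centimetre in front of the scope's lens, with no finger on the side being shown - first the grooved side, then the side opposite it; then stand it on the steel plate, let go and grip it across the other pair of sides, and show the side with the two holes and last the side opposite the holes. Then set it down upright in the middle of the tray's empty bay and let go. Do not drop the block, do not bump the scope with it or with the gripper, and leave the other things where they are.

Things in the scene. Friction and masses are not known exactly. Their poses are not given: they have to be found in the camera images.
- block: block to inspect: bare aluminium, 46 x 46 x 64 mm tall, 0.36 kg, at the start upright on the steel plate. Origin at the centre of its underside, z up. Side -x: full-height groove 12 mm wide, 5 deep, also notching the top edge; +x plain; +y: two 10 mm holes (dark discs, flat) side by side at mid height; -y plain. From above, groove towards you, the holes are on the left. One dark hole on top
- side_groove: the block's grooved side (-x of the block). Origin at the centre of that face, 32 mm above the block's underside; x points into the block, y is level along the face, z up the block.
- side_groove_opp: the plain side across the block from the groove (+x of the block). Origin at the centre of that face, 32 mm above the block's underside; x points into the block, y is level along the face, z up the block.
- side_holes: the side with the two holes (+y of the block). Origin at the centre of that face, 32 mm above the block's underside; x points into the block, y is level along the face, z up the block.
- side_holes_opp: the plain side across the block from the holes (-y of the block). Origin at the centre of that face, 32 mm above the block's underside; x points into the block, y is level along the face, z up the block.
- plate: square ground steel plate, fixed, 160 x 160 x 20 mm thick. Origin at the centre of its underside; its top is 20 mm higher
- scope: inspection scope, fixed: level white barrel 42 mm across with a black lens hood 44 mm across, axis 130 mm above the bench, on an aluminium column and a grey base 130 x 100 x 14 mm. Origin on the bench under the barrel. The lens, at its -x end, looks along its -x; barrel from x = -60 mm (rim) to +85 mm; base from x = -40 to +90 mm
- lens_rim (a point): centre of the front rim of the scope's lens hood
- lens_spot (a point): the spot where the scope is sharp: on the lens axis, 12 mm in front of the rim
- tray: shallow grey parts tray, fixed, 210 x 112 mm, walls 20 mm high and 5 mm thick, floor 5 mm thick, split by a wall across its middle into two bays of about 97 x 102 mm, side by side along its x. Origin under its centre. The checked block stands in the -x bay, the +x bay is empty
- tray_free (a point): centre of the floor of the tray's empty bay (51 mm along the tray's +x from its centre, 5 mm above the bench)
- checked_block: a block of the same kind, already checked, standing in the other bay of the tray (bystander). Origin at the centre of its underside
- spray: bystander: white plastic bottle with a red cap, 68 mm in diameter, 170 mm tall. Origin at the centre of its foot
- oilstone: bystander: reddish-brown oilstone, 50 x 150 x 25 mm, lying flat. Origin at the centre of its underside
- screwdriver: bystander: screwdriver with a black handle lying on the bench between robot and scope, about 200 mm long along its x
Not all that is in view belongs to the job. There is more than one size of the scope; the one meant has the size given above.

How it is judged:
By the outcome, as a careful person would: the job done as asked, in the order asked, and still so for the second after the job is handed in, with the robot touching nothing.
It also fails if it takes over 72 s, if anything falls off the work surface, if the arm or the gripper's body presses on something with over 40 N, if the wrist force passes 120 N, or if a joint passes its speed limit or range.

## Working session

There is one attempt and no reset: what is moved stays moved. The work goes in short steps, Python scripts to look and compute and a shell command to move; the robot and the scene stay as the last step left them, time stands still between calls to the robot, and variables do not carry over. Pictures are saved under pics/ and viewed, at most 10 in all, crops included, and the job is handed in when it is done.

```bash
ls; mkdir -p pics; python3 - <<'E'
from station import bot, optics, order, models
import cv2,numpy as np
print(bot.get_state(), bot.pinch_z)
for n in("side","top"):
    print(n,optics.camera_info(n)); cv2.imwrite(f'pics/{n}0.png',optics.grab_frame(n)[...,::-1])
    for q in("block","plate","scope","tray","checked_block","spray","oilstone","screwdriver","lens_rim"):
        try: print(q,[(round(d['confidence'],2),np.round(d['at']),d['region'].sum()) for d in models.cut_out(n,q)][:3])
        except Exception as e: print(q,e)
E
```

```text
pics
{'clock': 0.0, 'joints': array([ 1.28998546e+00,  2.41416688e-01,  3.73879028e-03,  1.33520031e+00,
       -2.59313106e-05,  1.57077819e+00]), 'qd': array([-8.86137917e-04, -7.62726364e-04,  1.89284393e-03, -6.05590915e-05,
        4.70218115e-04, -1.68148145e-03]), 'joint_torque': array([-8.57939085e-04, -3.72313321e+01,  2.52410191e+01,  1.69333408e-02,
       -4.62556602e-05, -5.89346278e-07]), 'ee_pos': array([0.13840164, 0.47981235, 0.23041666]), 'orientation': array([-3.13951077e+00,  2.58935059e-05,  2.86079997e+00]), 'force': array([-0.08491159, -0.7105015 , -0.41347043]), 'torque': array([-0.03036712, -0.00628912,  0.03807823]), 'finger_force': 0.0, 'width': 0.08556490791224154} 0.0187
side {'fovy': 46.576303267344855, 'cx': 250.29733617532452, 'cy': 187.1563746871427, 'origin': array([ 0.47424022, -0.89593289,  0.69090359]), 'rotation': array([ 0.97959566,  0.01970802, -0.13857251])}
block [(0.65, array([211., 287.]), np.int64(1098))]
plate [(0.67, array([221., 317.]), np.int64(4851))]
scope [(0.93, array([298., 195.]), np.int64(2113)), (0.64, array([212., 177.]), np.i
[... 456 characters left out ...]
061510156, 'origin': array([ 0.43416384, -0.00369345,  1.21115938]), 'rotation': array([ 0.11602545,  0.01393396, -1.59979535])}
block [(0.83, array([371., 227.]), np.int64(455))]
plate [(0.64, array([371., 216.]), np.int64(3299))]
scope [(0.96, array([249., 140.]), np.int64(1960)), (0.85, array([213., 218.]), np.int64(996))]
tray [(0.67, array([150., 223.]), np.int64(3070))]
checked_block [(0.64, array([147., 249.]), np.int64(440))]
spray [(0.61, array([173., 131.]), np.int64(768))]
oilstone [(0.95, array([330., 133.]), np.int64(1163))]
screwdriver [(0.96, array([260., 226.]), np.int64(322))]
lens_rim [(0.83, array([212., 217.]), np.int64(1004)), (0.71, array([248., 140.]), np.int64(1982))]
```

```bash
python3 - <<'E'
import cv2
a=cv2.imread('pics/top0.png')[60:330,90:450]; cv2.imwrite('pics/top0b.png',cv2.resize(a,None,fx=2.2,fy=2.2,interpolation=cv2.INTER_CUBIC))
a=cv2.imread('pics/side0.png')[90:370,120:400]; cv2.imwrite('pics/side0b.png',cv2.resize(a,None,fx=2.1,fy=2.1,interpolation=cv2.INTER_CUBIC))
E
```

```text
(no output)
```

View pics/top0b.png

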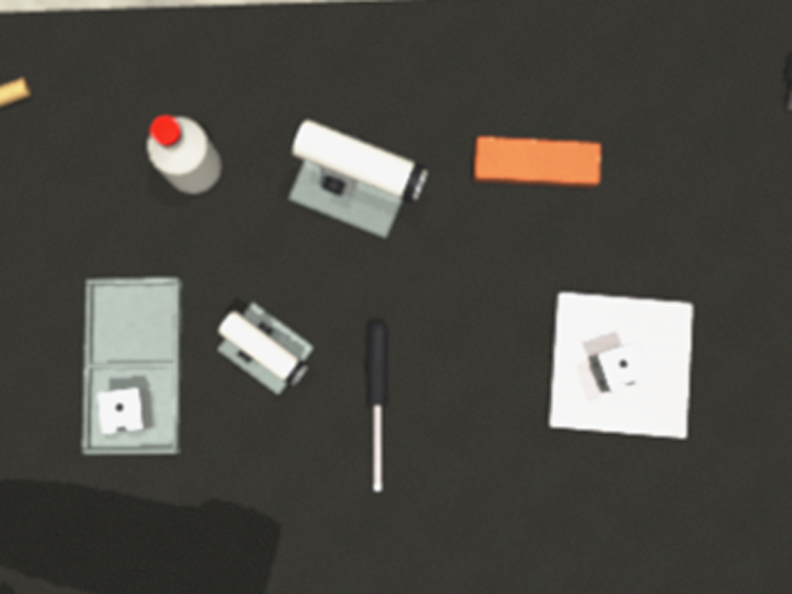

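View pics/side0b.png

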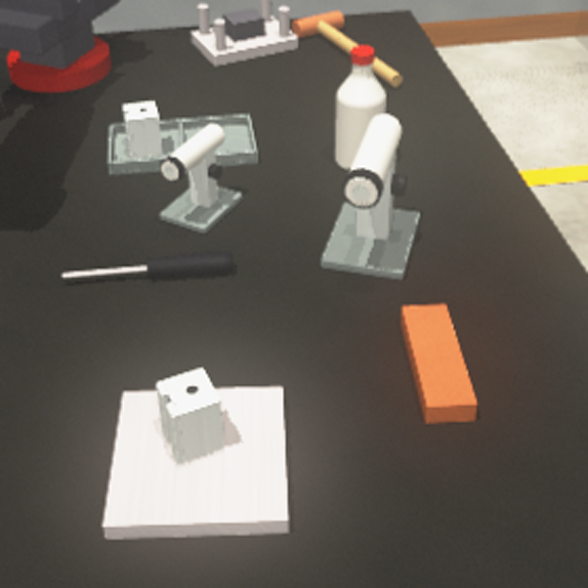

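The top view shows the plate with the block near (371,227) and the large scope at (248,140), lens at its right/−y end. The tray's empty bay is the upper one, near (151,205), and the small scope at (212,218) is the decoy. Next I'll write a calibration helper and zoom in on the block.

```bash
cat > h.py <<'E'
from station import bot, optics, order, models
import cv2,numpy as np
from scipy.spatial.transform import Rotation as Ro
from scipy.optimize import least_squares
C={}
for n in("side","top"):
    i=optics.camera_info(n); C[n]=(192/np.tan(np.radians(i['fovy']/2)),i['cx'],i['cy'],np.array(i['origin']),Ro.from_euler('xyz',i['rotation']).as_matrix())
def proj(n,P):
    f,cx,cy,o,R=C[n]; p=(np.atleast_2d(P)-o)@R
    return np.c_[cx+f*p[:,0]/-p[:,2],cy-f*p[:,1]/-p[:,2]]
def ray(n,uv,z):
    f,cx,cy,o,R=C[n]; d=R@np.array([(uv[0]-cx)/f,-(uv[1]-cy)/f,-1]); return o+d*(z-o[2])/d[2]
E
python3 - <<'E'
from h import *
t=cv2.imread('pics/top0.png');s=cv2.imread('pics/side0.png')
a=cv2.resize(t[195:255,340:400],(480,480),interpolation=cv2.INTER_CUBIC);b=cv2.resize(s[260:320,180:240],(480,480),interpolation=cv2.INTER_CUBIC)
im=np.hstack([a,b]).astype(float);im=255*np.clip(im/255,0,1)**2.2
cv2.imwrite('pics/b0.png',cv2.resize(im.astype(np.uint8),(800,400)))
def show(q,n,z,k=0):
    m=models.cut_out(n,q); r=m[k]['region'].astype(np.uint8); 
    c=max(cv2.findContours(r,0,1)[0],key=cv2.contourArea); b=cv2.boxPoints(cv2.minAreaRect(c))
    w=np.array([ray(n,p,z) for p in b]); print(q,n,np.round(w[:,:2],3).tolist(),'ctr',np.round(w.mean(0),3), 'L',np.round([np.linalg.norm(w[0]-w[1]),np.linalg.norm(w[1]-w[2])],3))
for q,z in(("plate",.02),("tray",.02),("block",.084),("checked_block",.069),("oilstone",.025),("spray",.1),("screwdriver",.01),("scope",.13)): show(q,"top",z)
show("scope","top",.13,1)
print(proj("side",[[0,0,0],[.55,-.25,.02]]),proj("top",[[.55,-.25,.02]]))
E
```

```text
plate top [[0.4, -0.204], [0.561, -0.222], [0.545, -0.386], [0.385, -0.365]] ctr [ 0.473 -0.294  0.02 ] L [0.161 0.165]
tray top [[0.598, 0.352], [0.594, 0.231], [0.383, 0.232], [0.386, 0.351]] ctr [0.49  0.292 0.02 ] L [0.121 0.212]
block top [[0.485, -0.24], [0.5, -0.3], [0.451, -0.311], [0.436, -0.251]] ctr [ 0.468 -0.275  0.084] L [0.061 0.05 ]
checked_block top [[0.456, 0.321], [0.461, 0.258], [0.414, 0.253], [0.409, 0.315]] ctr [0.435 0.287 0.069] L [0.062 0.047]
oilstone top [[0.701, -0.124], [0.76, -0.131], [0.743, -0.285], [0.684, -0.278]] ctr [ 0.722 -0.204  0.025] L [0.059 0.155]
spray top [[0.743, 0.269], [0.787, 0.224], [0.716, 0.157], [0.672, 0.202]] ctr [0.729 0.213 0.1  ] L [0.063 0.098]
screwdriver top [[0.532, 0.005], [0.531, -0.016], [0.427, -0.013], [0.428, 0.008]] ctr [ 0.48  -0.004  0.01 ] L [0.021 0.104]
scope top [[0.672, 0.107], [0.761, 0.067], [0.696, -0.067], [0.609, -0.027]] ctr [0.685 0.02  0.13 ] L [0.097 0.149]
scope top [[0.502, 0.181], [0.555, 0.144], [0.496, 0.062], [0.444, 0.099]] ctr [0.499 0.121 0.13 ] L [0.065 0.101]
[[  9.49002369 239.15377224]
 [249.82643953 282.2215319 ]] [[353.70404705 196.98747288]]
```

View pics/b0.png

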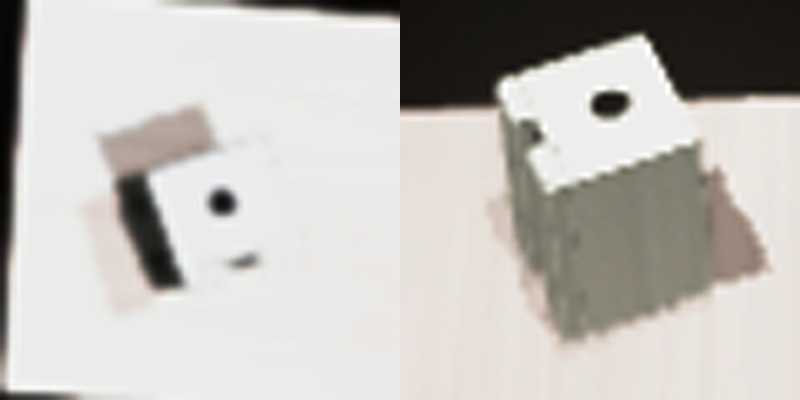

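The block zoom shows the groove notch at top-image pixel (376,234) on the robot-facing (−x) side. In the side image the notch is on the left face, so the block's +y, with the holes, faces roughly world +y. Next I'll look at the scope and tray close up.

```bash
python3 - <<'E'
import cv2,numpy as np
t=cv2.imread('pics/top0.png');s=cv2.imread('pics/side0.png')
a=cv2.resize(t[105:180,212:292],(480,450),interpolation=cv2.INTER_CUBIC)  # x6 -> later .8333 => 5
b=cv2.resize(s[140:215,270:330],(360,450),interpolation=cv2.INTER_CUBIC)
c=cv2.resize(t[180:270,120:180],(300,450),interpolation=cv2.INTER_CUBIC)
a=cv2.resize(t[105:180,212:292],None,fx=5,fy=5,interpolation=cv2.INTER_CUBIC)
b=cv2.resize(s[140:220,280:330],None,fx=5,fy=5,interpolation=cv2.INTER_CUBIC)[:375]
im=np.hstack([a,b]); im=np.clip(255*(im/255.)**.7,0,255).astype(np.uint8)
cv2.imwrite('pics/sc.png',im)
print(im.shape)
E
```

```text
(375, 650, 3)
```

View pics/sc.png

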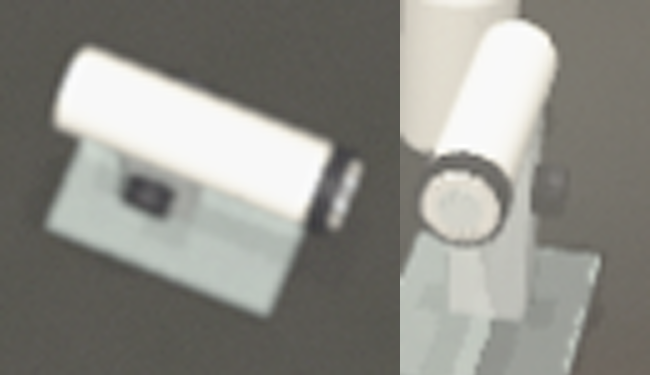

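The crop shows the lens hood rim's right edge at about top-image pixel (281,142) and the hood front centred at about side-image pixel (292,181). I'll fit all the poses from these.

```bash
cat > fit.py <<'E'
from h import *
def W(p,L):
    x,y,a=p; L=np.atleast_2d(L); c,s=np.cos(a),np.sin(a)
    return np.c_[x+c*L[:,0]-s*L[:,1],y+s*L[:,0]+c*L[:,1],L[:,2]]
T=lambda q,o,k:np.array(o)+np.array(q,float)/k
# block
def fb(p,w=(1,1),raw=False):
    tp=W(p,[[-.023,.023,.084],[-.023,-.023,.084],[.023,.023,.084],[.023,-.023,.084],[0,0,.084],[-.023,-.023,.02],[-.023,.023,.02]])
    S,Tp=proj('side',tp),proj('top',tp); k=20/3
    # side: left corner=-x+y, back=+x+y, right=+x-y, front=-x-y
    r1=np.array([S[0]-T([97,85],(180,260),k),S[2]-T([245,35],(180,260),k),S[3]-T([300,143],(180,260),k),S[1]-T([148,190],(180,260),k),S[4]-T([210,103],(180,260),k),S[5]-T([165,341],(180,260),k)])
    r2=np.array([Tp[0]-T([148,178],(340,195),k),Tp[1]-T([185,288],(340,195),k),Tp[4]-T([222,202],(340,195),k),Tp[6]-T([117,180],(340,195),k),Tp[5]-T([155,288],(340,195),k)])
    return (r1,r2) if raw else np.r_[w[0]*r1.ravel(),w[1]*r2.ravel()]
for w in((1,0),(0,1),(1,1)):
    s=least_squares(lambda p:fb(p,w),[.468,-.28,.2]); print('block',w,np.round(s.x,4),round(np.degrees(s.x[2]),1),'rms',np.sqrt(np.mean(s.fun**2)))
print(np.round(fb(s.x,raw=True)[0],1).tolist(),np.round(fb(s.x,raw=True)[1],1).tolist())
def cyl(p):
    a=np.linspace(0,2*np.pi,60); L=[]
    for x,r in((-.06,.022),(-.045,.022),(-.045,.021),(.085,.021)): L+= [[x,r*np.cos(t),.13+r*np.sin(t)] for t in a]
    return W(p,L)
def fs(p,w=(1,1)):
    h=cv2.convexHull(proj('top',cyl(p)).astype(np.float32)); 
    r=[cv2.pointPolygonTest(h,tuple(T(q,(212,105),5)),True) for q in((95,46),(150,67),(220,96),(300,128),(80,134),(150,163),(220,192),(295,221),(62,95),(355,195),(364,165),(335,232))]
    b=proj('top',W(p,[[-.04,.05,.014],[.09,.05,.014]])); r2=(b-[T([270,317],(212,105),5),T([45,228],(212,105),5)]).ravel()
    c=proj('side',W(p,[[-.06,0,.13],[.09,-.05,.014]])); r3=(c-[T([61,204],(280,140),5),T([200,257],(280,140),5)]).ravel()
    hs=cv2.convexHull(proj('side',cyl(p)).astype(np.float32))
    r4=[cv2.pointPolygonTest(hs,tuple(T(q,(280,140),5)),True) for q in((18,210),(30,170),(110,205),(62,245),(50,130),(75,75),(140,110),(155,70),(120,20))]
    return np.r_[w[0]*np.r_[r,r2],w[1]*np.r_[r3,r4]]
for w in((1,0),(0,1),(1,1)):
    s=least_squares(lambda p:fs(p,w),[.67,.02,1.18],diff_step=1e-4); print('scope',w,np.round(s.x,4),round(np.degrees(s.x[2]),1),'rms',np.sqrt(np.mean(s.fun**2)), 'spot',np.round(W(s.x,[-.072,0,.13]),4))
print(np.round(s.fun,1).tolist())
ft=lambda p:(proj('top',W(p,[[.105,.056,.02],[.105,-.056,.02],[-.105,-.056,.02],[-.105,.056,.02]]))-[T(q,(90,60),2.2) for q in((86,279),(181,278),(178,453),(83,453))]).ravel()
s=least_squares(ft,[.49,.29,0]); print('tray',s.x,np.round(s.fun,1),W(s.x,[.051,0,.005]))
E
python3 fit.py
```

```text
block (1, 0) [ 0.4706 -0.2849  0.2675] 15.3 rms 0.5083822598456872
block (0, 1) [ 0.4689 -0.283  -1.2595] -72.2 rms 0.44149315990526194
block (1, 1) [ 0.4752 -0.2782 -0.1792] -10.3 rms 5.953232644153572
[[7.2, -7.9], [8.6, -0.0], [-1.9, 1.2], [-3.7, -6.3], [0.7, -1.9], [-3.5, -5.4]] [[-0.7, 9.9], [12.2, -3.9], [-1.5, -1.5], [-1.4, 10.2], [10.3, -3.4]]
scope (1, 0) [ 0.699  -0.0038  1.1488] 65.8 rms 0.3337065823635171 spot [[ 0.6695 -0.0695  0.13  ]]
scope (0, 1) [ 0.7018 -0.0049  1.1561] 66.2 rms 0.5441951803048961 spot [[ 0.6728 -0.0708  0.13  ]]
scope (1, 1) [ 0.7005 -0.0042  1.1579] 66.3 rms 0.7912810781981924 spot [[ 0.6716 -0.0701  0.13  ]]
[-0.0, -0.0, 0.4, 0.7, -0.3, -0.4, -0.6, -0.4, -0.6, -0.8, -0.4, -0.1, 0.4, -1.3, 0.9, -1.1, -0.2, 0.6, -0.0, -1.0, 0.7, 1.2, 0.3, 0.4, 1.8, 2.2, 0.4, -0.0, -0.0]
tray [ 0.48950773  0.29288046 -0.01997832] [ 0.8 -0.  -0.7  0.  -0.4 -0.2  0.3  0.2] [[0.54049755 0.29186163 0.005     ]]
```

```bash
cat > go.py <<'E'
# usage: go.py x y z yaw_deg(n-row end) dyaw_deg n : prints rows (pure plan, nothing moves)
from h import *; import sys
def plan(t,dyaw,n,p=None,yaw=None):
    s=bot.get_state(); p=s['ee_pos'] if p is None else p; y0=np.degrees(s['orientation'][2]) if yaw is None else yaw
    d=(np.array(t)-p)/n
    out=[]
    for i in range(n):
        a=np.radians(y0+dyaw*i/n); out.append([np.cos(a)*d[0]+np.sin(a)*d[1],np.sin(a)*d[0]-np.cos(a)*d[1],-d[2]])
    return np.round(out,4),-dyaw/n
if __name__=='__main__':
    a=[float(v) for v in sys.argv[1:]]; r,w=plan(a[:3],a[3],int(a[4])); print('step mm',np.linalg.norm(r[0])*1e3,'rotz',round(w,2)); print(r.tolist())
E
python3 -m inch '{"travel":[[0,0,0],[0,0,0],[0,0,0],[0,0,0],[0,0,0]],"rot":[[0,0,-8],[0,0,-8],[0,0,-8],[0,0,-8],[0,0,0]],"claw":[1,1,1,1,1]}'
python3 -c "
from h import *
s=bot.get_state();print(s['joints'],s['ee_pos'],np.degrees(s['orientation']))"
python3 go.py .4695 -.284 .2 0 18 | cut -c1-120
```

```text
clock: 1.95
ee_pos: [0.1385, 0.4804, 0.2313]
orientation: [-3.142, -0.0, -2.864]
force: [0.8, -0.2, -0.2]
width: 0.0853
finger_force: 0.0
[1.28999067e+00 2.40610027e-01 4.97631224e-03 1.33523457e+00
 3.31452979e-05 1.01255189e+00] [0.13854799 0.48039385 0.23129239] [-1.79997509e+02 -3.79477181e-03 -1.64103929e+02]
step mm 46.33476016987679 rotz -0.0
[[-0.0061, -0.0459, 0.0017], [-0.0061, -0.0459, 0.0017], [-0.0061, -0.0459, 0.0017], [-0.0061, -0.0459, 0.0017], [-0.006
```

```bash
R='{"rot":[[0,0,0],[0,0,0],[0,0,0],[0,0,0],[0,0,0]],"claw":[1,1,1,1,1],'
python3 -m inch '{"travel":[[-0.0061,-0.0459,0.0017],[-0.0061,-0.0459,0.0017],[-0.0061,-0.0459,0.0017],[-0.0061,-0.0459,0.0017],[-0.0061,-0.0459,0.0017]],"rot":[[0,0,0],[0,0,0],[0,0,0],[0,0,0],[0,0,0]],"claw":[1,1,1,1,1]}' | sed -n 2p
python3 -m inch '{"travel":[[-0.0061,-0.0459,0.0017],[-0.0061,-0.0459,0.0017],[-0.0061,-0.0459,0.0017],[-0.0061,-0.0459,0.0017],[-0.0061,-0.0459,0.0017]],"rot":[[0,0,0],[0,0,0],[0,0,0],[0,0,0],[0,0,0]],"claw":[1,1,1,1,1]}' | sed -n 2p
python3 -m inch '{"travel":[[-0.0061,-0.0459,0.0017],[-0.0061,-0.0459,0.0017],[-0.0061,-0.0459,0.0017],[-0.0061,-0.0459,0.0017],[-0.0061,-0.0459,0.0017]],"rot":[[0,0,0],[0,0,0],[0,0,0],[0,0,0],[0,0,0]],"claw":[1,1,1,1,1]}' | sed -n 2p
python3 -m inch '{"travel":[[-0.0061,-0.0459,0.0017],[-0.0061,-0.0459,0.0017],[-0.0061,-0.0459,0.0017],[0,0,0],[0,0,0]],"rot":[[0,0,0],[0,0,0],[0,0,0],[0,0,0],[0,0,0]],"claw":[1,1,1,1,1]}' | sed -n 1,4p
sed -i 's/Tp\[0\]-T(\[148,178\]/Tp[2]-T([148,178]/; s/Tp\[1\]-T(\[185,288\]/Tp[0]-T([185,288]/; s/Tp\[6\]-T(\[117,180\]/Tp[5]-T([117,180]/; s/Tp\[5\]-T(\[155,288\]/Tp[6]-T([155,288]/; ' fit.py
sed -i 's/\[-.023,.023,.02\]\])/[-.023,.023,.02],[.023,.023,.02]])/; s/Tp\[5\]-T(\[117/Tp[7]-T([117/' fit.py; python3 fit.py | grep block
python3 -c "
from h import *
im=optics.grab_frame('side'); cv2.imwrite('pics/s1.png',cv2.resize(im[150:340,110:310,::-1],None,fx=3,fy=3,interpolation=cv2.INTER_CUBIC))
im=optics.grab_frame('top'); cv2.imwrite('pics/t1.png',im[...,::-1])
s=bot.get_state();print(s['joints'],s['ee_pos'],np.degrees(s['orientation']))
print(proj('side',s['ee_pos']))"
```

```text
ee_pos: [0.2311, 0.2665, 0.2229]
ee_pos: [0.3236, 0.054, 0.2147]
ee_pos: [0.4158, -0.1588, 0.2059]
clock: 3.95
ee_pos: [0.4703, -0.2846, 0.1997]
orientation: [3.14, -0.001, -2.868]
force: [0.1, -0.1, -0.0]
block (1, 0) [ 0.4706 -0.2849  0.2675] 15.3 rms 0.5083822598456872
block (0, 1) [ 0.4689 -0.283   0.3113] 17.8 rms 0.44149315990524035
block (1, 1) [ 0.4699 -0.284   0.2928] 16.8 rms 0.7936028541057307
[-5.42196450e-01  3.52397758e-01  7.84697345e-02  1.29799495e+00
  2.86301249e-04 -8.19077235e-01] [ 0.47011467 -0.28310468  0.20060803] [ 1.79941641e+02 -3.20992315e-02 -1.64135893e+02]
[[204.94967055 227.58369463]]
```

View pics/s1.png

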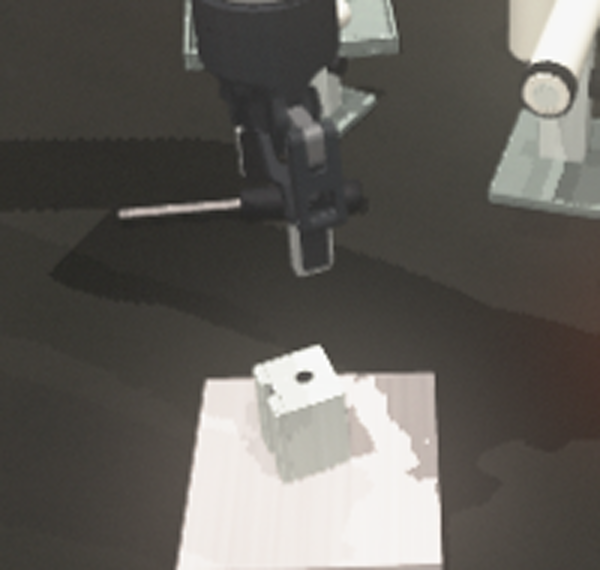

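The side view shows the open gripper above the block: near fingertip at side pixel (214,241), block top centre at about (211,275). I'll check this against the calibration.

```bash
python3 -c "
from h import *
for r in(.0425,.049,.057):
  print(r,proj('side',[.4701+.28*r,-.284-.96*r,.2005+.013]))
"; python3 go.py .4699 -.284 .043 0 5; python3 go.py .4699 -.284 .043 0.6 5
```

```text
0.0425 [[212.92089962 236.5161134 ]]
0.049 [[214.29069439 238.83587429]]
0.057 [[216.00223612 241.73438701]]
step mm 31.500793640795784 rotz -0.0
[[0.0001, -0.0002, 0.0315], [0.0001, -0.0002, 0.0315], [0.0001, -0.0002, 0.0315], [0.0001, -0.0002, 0.0315], [0.0001, -0.0002, 0.0315]]
step mm 31.500793640795784 rotz -0.12
[[0.0001, -0.0002, 0.0315], [0.0001, -0.0002, 0.0315], [0.0001, -0.0002, 0.0315], [0.0001, -0.0002, 0.0315], [0.0001, -0.0002, 0.0315]]
```

```bash
python3 -m inch '{"travel":[[0,0,0.033],[0,0,0.033],[0,0,0.033],[0,0,0.033],[0,0,0.0305]],"rot":[[0,0,0],[0,0,0],[0,0,0],[0,0,0],[0,0,0]],"claw":[1,1,1,1,1]}' | sed -n 2,4p
python3 -m inch '{"travel":[[0,0,0],[0,0,0],[0,0,0],[0,0,0],[0,0,0]],"rot":[[0,0,0],[0,0,0],[0,0,0],[0,0,0],[0,0,0]],"claw":[0.3,0.3,0.3,0.3,0.3]}' 60
python3 -m inch '{"travel":[[0,0,0],[0,0,0],[0,0,0],[0,0,0],[0,0,0]],"rot":[[0,0,0],[0,0,0],[0,0,0],[0,0,0],[0,0,0]],"claw":[0.3,0.3,0.3,0.3,0.3]}' 60
```

```text
ee_pos: [0.4704, -0.2823, 0.038]
orientation: [-3.141, 0.001, -2.863]
force: [0.3, 0.6, -0.8]
clock: 5.05
ee_pos: [0.4722, -0.2844, 0.0407]
orientation: [-3.139, 0.003, -2.864]
force: [-1.1, 2.2, 6.4]
width: 0.0455
finger_force: 62.9
clock: 5.55
ee_pos: [0.4722, -0.2844, 0.0407]
orientation: [-3.139, 0.004, -2.864]
force: [0.1, 1.5, 6.6]
width: 0.0453
finger_force: 62.9
```

```bash
python3 -m inch '{"travel":[[0,0,-0.01],[0,0,-0.03],[0,0,-0.04],[0,0,0],[0,0,0]],"rot":[[0,0,0],[0,0,0],[0,0,0],[0,0,0],[0,0,0]],"claw":[0.3,0.3,0.3,0.3,0.3]}' 60
python3 go.py .6423 -.137 .12 -129.6 16
```

```text
clock: 6.05
ee_pos: [0.4713, -0.2846, 0.1196]
orientation: [-3.139, 0.002, -2.864]
force: [0.2, -0.4, -3.5]
width: 0.0454
finger_force: 62.5
step mm 14.09432509913121 rotz 8.1
[[-0.0128, 0.0059, -0.0], [-0.0118, 0.0077, -0.0], [-0.0106, 0.0093, -0.0], [-0.0092, 0.0107, -0.0], [-0.0076, 0.0119, -0.0], [-0.0059, 0.0128, -0.0], [-0.004, 0.0135, -0.0], [-0.0021, 0.014, -0.0], [-0.0001, 0.0141, -0.0], [0.0019, 0.014, -0.0], [0.0039, 0.0136, -0.0], [0.0057, 0.0129, -0.0], [0.0075, 0.012, -0.0], [0.0091, 0.0108, -0.0], [0.0105, 0.0094, -0.0], [0.0118, 0.0078, -0.0]]
```

```bash
python3 -m inch '{"travel":[[-0.0128,0.0059,0],[-0.0118,0.0077,0],[-0.0106,0.0093,0],[-0.0092,0.0107,0],[-0.0076,0.0119,0]],"rot":[[0,0,8.1],[0,0,8.1],[0,0,8.1],[0,0,8.1],[0,0,8.1]],"claw":[0.3,0.3,0.3,0.3,0.3]}' | sed -n 2,3p
python3 -m inch '{"travel":[[-0.0059,0.0128,0],[-0.004,0.0135,0],[-0.0021,0.014,0],[-0.0001,0.0141,0],[0.0019,0.014,0]],"rot":[[0,0,8.1],[0,0,8.1],[0,0,8.1],[0,0,8.1],[0,0,8.1]],"claw":[0.3,0.3,0.3,0.3,0.3]}' | sed -n 2,3p
python3 -m inch '{"travel":[[0.0039,0.0136,0],[0.0057,0.0129,0],[0.0075,0.012,0],[0.0091,0.0108,0],[0.0105,0.0094,0]],"rot":[[0,0,8.1],[0,0,8.1],[0,0,8.1],[0,0,8.1],[0,0,8.1]],"claw":[0.3,0.3,0.3,0.3,0.3]}' | sed -n 2,3p
python3 -m inch '{"travel":[[0.0118,0.0078,0],[0,0,0],[0,0,0]],"rot":[[0,0,8.1],[0,0,0],[0,0,0]],"claw":[0.3,0.3,0.3]}'
python3 -c "
from h import *
a=optics.grab_frame('side'); cv2.imwrite('pics/s2r.png',a[...,::-1])
b=optics.grab_frame('top'); cv2.imwrite('pics/t2r.png',b[...,::-1])
s=bot.get_state();print(s['joints'],s['ee_pos'],np.degrees(s['orientation']))
im=np.hstack([cv2.resize(a[150:250,220:320,::-1],(400,400),interpolation=cv2.INTER_CUBIC),cv2.resize(b[105:205,230:330,::-1],(400,400),interpolation=cv2.INTER_CUBIC)])
cv2.imwrite('pics/st2.png',im)"
```

```text
ee_pos: [0.5227, -0.2369, 0.1159]
orientation: [-3.141, -0.005, 2.706]
ee_pos: [0.5762, -0.1911, 0.1157]
orientation: [-3.138, -0.003, 2.0]
ee_pos: [0.6297, -0.1451, 0.1155]
orientation: [-3.137, 0.001, 1.293]
clock: 7.85
ee_pos: [0.6402, -0.1364, 0.1162]
orientation: [-3.138, 0.001, 1.161]
force: [-0.9, 0.4, -2.9]
width: 0.045
finger_force: 62.2
[-2.10475358e-01  6.13293271e-01  2.75686708e-01  1.23571203e+00
 -4.58829911e-04  1.77248964e+00] [ 0.64037869 -0.13695255  0.11710592] [-1.79863681e+02  5.47065505e-02  6.63845728e+01]
```

View pics/st2.png

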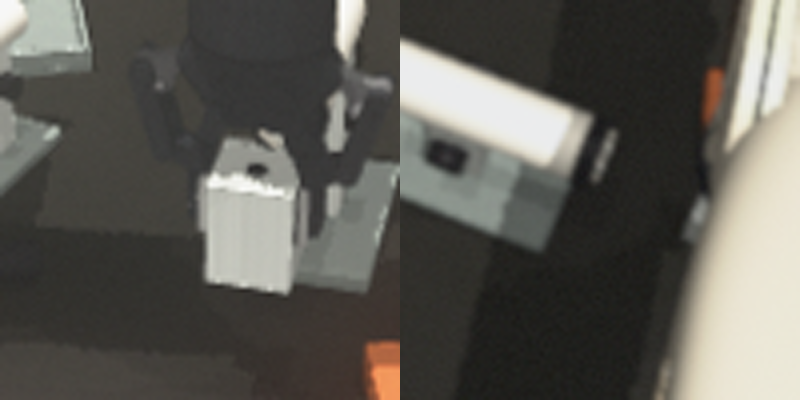

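The side view shows the block held upright, plain side towards the camera and groove towards the scope: face corners (203,178), (297,192), (207,284), (291,294) in the crop. The top camera is blocked by the arm. I'll fit the held pose from the side camera.

```bash
cat > held.py <<'E'
from fit import *
def held(pts,origin,k,cam,g,fixz=None):
    # pts: list of (local xyz from underside centre, crop px)
    L=np.array([q[0] for q in pts]); px=np.array([T(q[1],origin,k) for q in pts])
    def f(p):
        w=W(p[:3],L); w[:,2]+= p[3]; r=(proj(cam,w)-px).ravel()
        return r if fixz is None else np.r_[r,(p[3]-fixz)*1000*3]
    s=least_squares(f,g); return s.x,np.round(s.fun,1)
E
sed -i 's/^for w in/if __name__=="__main__":\n  for w in/; s/^print/if __name__=="__main__": print/; s/^s=least/if __name__=="__main__": s=least/' fit.py
sed -i 's/^    s=least_squares(lambda/      s=least_squares(lambda/' fit.py
python3 - <<'E'
from held import *
h=.023
P=[((h,-h,.064),(203,178)),((h,h,.064),(297,192)),((h,-h,0),(207,284)),((h,h,0),(291,294)),((0,0,.064),(257,170))]
for z in(None,.096):
    x,r=held(P,(220,150),4,'side',[.64,-.137,.097,np.radians(-113.7)] and [.64,-.137,np.radians(-113.7),.097],z)
    print(np.round(x,4),np.degrees(x[2]),r)
c=W((.64,-.137,np.radians(-113.7)),[p[0] for p in P]);c[:,2]+=.0965
print((proj('side',c)-[220,150])*4)
E
```

```text
[ 0.6386 -0.1535 -1.9489  0.1076] -111.66187136774154 [ 0.6  1.3 -0.4  0.5 -0.6 -0.3  0.   0.1  0.3 -1.6]
[ 0.6419 -0.1381 -1.945   0.096 ] -111.44237310105541 [ 0.9  1.5 -0.6  0.7 -0.3 -0.6 -0.1 -0.3  0.2 -1.3  0. ]
[[201.04501219 181.29469126]
 [288.37585932 193.85968851]
 [200.42305749 278.74476293]
 [284.46806275 291.95210263]
 [253.9276607  163.11780548]]
```

```bash
python3 -m inch '{"travel":[[0.012,0.0014,-0.002],[0.015,0,0],[0.012,0,0],[0.008,0,0],[0.003,0,0]],"rot":[[0,0,0],[0,0,0],[0,0,0],[0,0,0],[0,0,0]],"claw":[0.3,0.3,0.3,0.3,0.3]}' | sed -n 2,4p
python3 -m inch '{"travel":[[0,0,0],[0,0,0],[0,0,0],[0,0,0],[0,0,0]],"rot":[[0,0,0],[0,0,0],[0,0,0],[0,0,0],[0,0,0]],"claw":[0.3,0.3,0.3,0.3,0.3]}' | sed -n 2,4p
python3 -c "
from h import *
a=optics.grab_frame('side'); cv2.imwrite('pics/s3r.png',a[...,::-1])
b=optics.grab_frame('top'); cv2.imwrite('pics/t3r.png',b[...,::-1])
im=np.hstack([cv2.resize(a[140:220,250:330,::-1],(400,400),interpolation=cv2.INTER_CUBIC),cv2.resize(b[105:185,240:320,::-1],(400,400),interpolation=cv2.INTER_CUBIC)])
cv2.imwrite('pics/st3.png',im)"
```

```text
ee_pos: [0.6635, -0.0895, 0.1202]
orientation: [3.141, -0.0, 1.16]
force: [0.9, 0.3, -4.0]
ee_pos: [0.6629, -0.0917, 0.1202]
orientation: [3.142, 0.0, 1.157]
force: [-0.2, -1.3, -2.2]
```

View pics/st3.png

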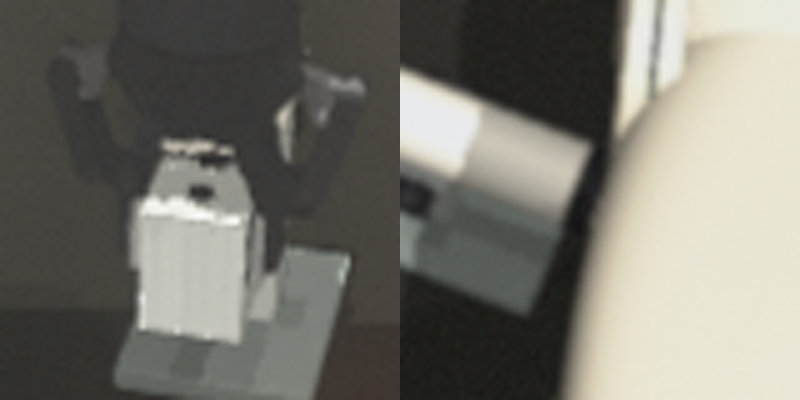

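The block is now in front of the lens: face corners (138,202), (248,213), (138,328), (243,343) in the crop, with a gap showing the hood at (195,150). Next is a numeric check of the centring.

```bash
python3 - <<'E'
from held import *
h=.023
P=[((h,-h,.064),(138,203)),((h,h,.064),(248,215)),((h,-h,0),(138,328)),((h,h,0),(243,343)),((0,0,.064),(201,191))]
s=bot.get_state();print(s['ee_pos'],np.degrees(s['orientation']))
u=np.array([.402,.916]);v=np.array([.916,-.402])
sp=np.array([.6728,-.0708])
for z in(None,.098):
    x,r=held(P,(250,140),5,'side',[.662,-.09,np.radians(-113.7),.097],z)
    print(np.round(x,4),np.degrees(x[2]),r,'ax',(sp-x[:2])@u-.023,'lat',(sp-x[:2])@v)
E
```

```text
[ 0.66296275 -0.09155247  0.12026319] [1.79994656e+02 3.77893323e-04 6.62875353e+01]
[ 0.6609 -0.1071 -1.9474  0.1104] -111.5780256130582 [ 0.3  0.7 -0.1  0.8 -0.1  0.1 -0.3 -0.2  0.2 -1.4] ax 0.015056859091373345 lat -0.003742580934739153
[ 0.665  -0.0896 -1.9433  0.098 ] -111.34466210430455 [ 0.5  1.  -0.3  0.9  0.1 -0.1 -0.5 -0.6  0.2 -1.1  0. ] ax -0.0026710126797407398 lat -0.00036893489693653694
```

```bash
Z='[0,0,0],[0,0,0],[0,0,0],[0,0,0],[0,0,0]'
python3 -m inch '{"travel":[[0,0,0.001],[0,0,0],[0,0,0],[0,0,0],[0,0,0]],"rot":[[0,0,0],[0,0,0],[0,0,0],[0,0,0],[0,0,0]],"claw":[0.3,0.3,0.3,0.3,0.3]}' | sed -n 2,3p
python3 -m inch '{"travel":[[0,0,0],[0,0,0],[0,0,0],[0,0,0],[0,0,0]],"rot":[[0,0,0],[0,0,0],[0,0,0],[0,0,0],[0,0,0]],"claw":[0.3,0.3,0.3,0.3,0.3]}' | sed -n 2,3p
python3 -m inch '{"travel":[[0,0,0],[0,0,0],[0,0,0],[0,0,0],[0,0,0]],"rot":[[0,0,0],[0,0,0],[0,0,0],[0,0,0],[0,0,0]],"claw":[0.3,0.3,0.3,0.3,0.3]}' | sed -n 2,3p
python3 -m inch '{"travel":[[-0.005,0,0],[-0.015,0,0],[-0.02,0,0],[-0.01,0,0]],"rot":[[0,0,0],[0,0,0],[0,0,0],[0,0,0]],"claw":[0.3,0.3,0.3,0.3]}' | sed -n 2,3p
python3 -m inch '{"travel":[[0,0,0],[0,0,0],[0,0,0],[0,0,0],[0,0,0]],"rot":[[0,0,-8.2],[0,0,-8.2],[0,0,-8.2],[0,0,-8.2],[0,0,-8.2]],"claw":[0.3,0.3,0.3,0.3,0.3]}' | sed -n 2,3p
python3 -m inch '{"travel":[[0,0,0],[0,0,0],[0,0,0],[0,0,0],[0,0,0]],"rot":[[0,0,-8.2],[0,0,-8.2],[0,0,-8.2],[0,0,-8.2],[0,0,-8.2]],"claw":[0.3,0.3,0.3,0.3,0.3]}' | sed -n 2,3p
python3 -m inch '{"travel":[[0,0,0],[0,0,0],[0,0,0],[0,0,0],[0,0,0]],"rot":[[0,0,-8.2],[0,0,-8.2],[0,0,-8.2],[0,0,-8.2],[0,0,-8.2]],"claw":[0.3,0.3,0.3,0.3,0.3]}' | sed -n 2,3p
python3 -m inch '{"travel":[[0,0,0],[0,0,0],[0,0,0],[0,0,0],[0,0,0]],"rot":[[0,0,-8.2],[0,0,-8.2],[0,0,-8.2],[0,0,-8.2],[0,0,-8.2]],"claw":[0.3,0.3,0.3,0.3,0.3]}' | sed -n 2,3p
python3 -m inch '{"travel":[[0,0,0],[0,0,0],[0,0,0],[0,0,0]],"rot":[[0,0,-8.2],[0,0,-7.8],[0,0,0],[0,0,0]],"claw":[0.3,0.3,0.3,0.3]}'
python3 -c "
from h import *
a=optics.grab_frame('side'); cv2.imwrite('pics/s4r.png',a[...,::-1])
cv2.imwrite('pics/s4.png',cv2.resize(a[150:250,220:320,::-1],(500,500),interpolation=cv2.INTER_CUBIC))
s=bot.get_state();print(s['joints'],s['ee_pos'],np.degrees(s['orientation']))"
```

```text
ee_pos: [0.663, -0.0912, 0.1192]
orientation: [3.142, -0.0, 1.157]
ee_pos: [0.663, -0.0912, 0.1192]
orientation: [3.142, 0.0, 1.157]
ee_pos: [0.663, -0.0913, 0.1192]
orientation: [-3.142, -0.0, 1.157]
ee_pos: [0.6415, -0.1399, 0.1192]
orientation: [-3.141, 0.001, 1.155]
ee_pos: [0.6423, -0.1384, 0.1193]
orientation: [-3.142, -0.0, 1.877]
ee_pos: [0.6424, -0.1384, 0.1193]
orientation: [-3.142, -0.0, 2.593]
ee_pos: [0.6424, -0.1384, 0.1193]
orientation: [3.142, -0.0, -2.975]
ee_pos: [0.6424, -0.1384, 0.1193]
orientation: [3.142, 0.0, -2.259]
clock: 13.35
ee_pos: [0.6426, -0.1379, 0.1193]
orientation: [-3.142, 0.0, -1.988]
force: [0.1, -0.5, -2.5]
width: 0.0454
finger_force: 62.2
[-2.11161742e-01  6.14609147e-01  2.83830002e-01  1.23999284e+00
  3.37213821e-05 -1.36525770e+00] [ 0.64264972 -0.13774617  0.11927296] [-1.79999029e+02  2.17603447e-03 -1.13875172e+02]
```

View pics/s4.png

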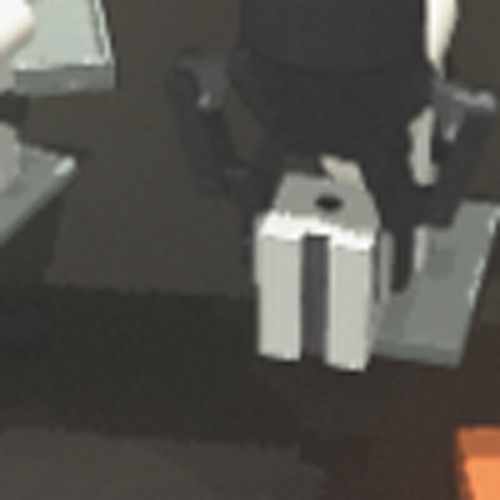

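The groove now faces the camera, so the plain opposite side faces the scope, with corners at (257,228), (377,245), (260,352), (368,368) in the crop. I'll check the lateral offset.

```bash
python3 - <<'E'
from held import *
h=.023
u=np.array([.402,.916]);v=np.array([.916,-.402]);sp=np.array([.6728,-.0708])
P=[((-h,h,.064),(257,230)),((-h,-h,.064),(377,247)),((-h,h,0),(260,354)),((-h,-h,0),(368,368)),((0,0,.064),(329,203))]
x,r=held(P,(220,150),5,'side',[.642,-.138,np.radians(66.3),.097],.0985)
print(np.round(x,4),np.degrees(x[2]),r,'ax',(sp-x[:2])@u-.023,'lat',(sp-x[:2])@v, 'tcp lat',x[:2]@v-np.array([.6426,-.1379])@v,'ax',x[:2]@u-np.array([.6426,-.1379])@u)
E
```

```text
[ 0.6431 -0.1425  1.1835  0.0985] 67.80999703544454 [ 1.1  0.1 -0.8 -0.5  0.2 -0.2 -0.1 -0.  -0.3  0.7  0. ] ax 0.054643167169461375 lat -0.0016552775566428285 tcp lat 0.002344277556642793 ax -0.0040391671694613995
```

```bash
python3 -m inch '{"travel":[[-0.012,0.0008,0.0005],[-0.015,0,0],[-0.013,0,0],[-0.008,0,0],[-0.004,0,0]],"rot":[[0,0,0],[0,0,0],[0,0,0],[0,0,0],[0,0,0]],"claw":[0.3,0.3,0.3,0.3,0.3]}' | sed -n 2,4p
python3 -m inch '{"travel":[[0,0,0],[0,0,0],[0,0,0],[0,0,0],[0,0,0]],"rot":[[0,0,0],[0,0,0],[0,0,0],[0,0,0],[0,0,0]],"claw":[0.3,0.3,0.3,0.3,0.3]}' | sed -n 2,4p
python3 -m inch '{"travel":[[0,0,0],[0,0,0],[0,0,0],[0,0,0],[0,0,0]],"rot":[[0,0,0],[0,0,0],[0,0,0],[0,0,0],[0,0,0]],"claw":[0.3,0.3,0.3,0.3,0.3]}' | sed -n 2,3p
python3 -m inch '{"travel":[[0,0,0],[0,0,0],[0,0,0],[0,0,0],[0,0,0]],"rot":[[0,0,0],[0,0,0],[0,0,0],[0,0,0],[0,0,0]],"claw":[0.3,0.3,0.3,0.3,0.3]}' | sed -n 2,3p
python3 -m inch '{"travel":[[0,0,0],[0,0,0],[0,0,0],[0,0,0],[0,0,0]],"rot":[[0,0,0],[0,0,0],[0,0,0],[0,0,0],[0,0,0]],"claw":[0.3,0.3,0.3,0.3,0.3]}' | sed -n 1,7p
python3 -m inch '{"travel":[[0.005,0,0],[0.015,0,0],[0.02,0,0],[0.012,0,0]],"rot":[[0,0,0],[0,0,0],[0,0,0],[0,0,0]],"claw":[0.3,0.3,0.3,0.3]}' | sed -n 2,3p
```

```text
ee_pos: [0.6637, -0.0872, 0.1186]
orientation: [-3.142, 0.0, -1.982]
force: [-0.5, -0.4, -2.8]
ee_pos: [0.663, -0.0896, 0.1188]
orientation: [-3.141, -0.0, -1.985]
force: [-0.2, 0.8, -2.3]
ee_pos: [0.6631, -0.0891, 0.1187]
orientation: [3.142, 0.0, -1.984]
ee_pos: [0.6631, -0.0891, 0.1187]
orientation: [-3.142, -0.0, -1.984]
clock: 15.9
ee_pos: [0.6631, -0.0891, 0.1187]
orientation: [3.142, 0.0, -1.984]
force: [-0.1, -0.8, -2.3]
width: 0.0454
finger_force: 62.2
ee_pos: [0.6409, -0.1394, 0.1187]
orientation: [3.141, -0.001, -1.986]
```

```bash
python3 go.py .471 -.289 .1187 0 6
```

```text
step mm 37.67333274346723 rotz -0.0
[[0.0342, 0.0158, 0.0], [0.0342, 0.0158, 0.0], [0.0342, 0.0158, 0.0], [0.0342, 0.0158, 0.0], [0.0342, 0.0158, 0.0], [0.0342, 0.0158, 0.0]]
```

```bash
python3 -m inch '{"travel":[[0.02,0.0092,0],[0.0342,0.0158,0],[0.0342,0.0158,0],[0.0342,0.0158,0],[0.0342,0.0158,0]],"rot":[[0,0,0],[0,0,0],[0,0,0],[0,0,0],[0,0,0]],"claw":[0.3,0.3,0.3,0.3,0.3]}' | sed -n 2,3p
python3 -m inch '{"travel":[[0.0342,0.0158,0],[0.0142,0.0066,0],[0,0,0.03],[0,0,0.03],[0,0,0.01]],"rot":[[0,0,0],[0,0,0],[0,0,0],[0,0,0],[0,0,0]],"claw":[0.3,0.3,0.3,0.3,0.3]}' | sed -n 2,4p
python3 -m inch '{"travel":[[0,0,0.004],[0,0,0.002],[0,0,0],[0,0,0]],"rot":[[0,0,0],[0,0,0],[0,0,0],[0,0,0]],"claw":[0.3,0.3,0.3,0.3]}' | sed -n 2,4p
```

```text
ee_pos: [0.5109, -0.2532, 0.119]
orientation: [-3.141, -0.0, -1.986]
ee_pos: [0.4704, -0.2861, 0.0461]
orientation: [3.137, 0.001, -1.986]
force: [-0.7, 1.3, -2.9]
ee_pos: [0.474, -0.287, 0.044]
orientation: [-3.139, -0.0, -1.984]
force: [-0.3, -0.6, -3.7]
```

```bash
for i in 1; do :; done
python3 -m inch '{"travel":[[0,0,0.001],[0,0,0]],"rot":[[0,0,0],[0,0,0]],"claw":[0.3,0.3]}' | sed -n 2,4p
python3 -m inch '{"travel":[[0,0,0.001],[0,0,0]],"rot":[[0,0,0],[0,0,0]],"claw":[0.3,0.3]}' | sed -n 2,4p
python3 -m inch '{"travel":[[0,0,0.001],[0,0,0]],"rot":[[0,0,0],[0,0,0]],"claw":[0.3,0.3]}' | sed -n 2,4p
```

```text
ee_pos: [0.4733, -0.2866, 0.0422]
orientation: [-3.141, -0.0, -1.984]
force: [0.7, -0.6, -2.6]
ee_pos: [0.4731, -0.2866, 0.0408]
orientation: [-3.141, 0.0, -1.984]
force: [0.4, 0.5, -2.6]
ee_pos: [0.473, -0.2866, 0.0407]
orientation: [-3.141, 0.0, -1.984]
force: [-2.0, 0.7, 4.7]
```

```bash
python3 -m inch '{"travel":[[0,0,0],[0,0,0],[0,0,0],[0,0,0],[0,0,0]],"rot":[[0,0,0],[0,0,0],[0,0,0],[0,0,0],[0,0,0]],"claw":[1,1,1,1,1]}' | sed -n 2,6p
python3 -m inch '{"travel":[[0,0,-0.01],[0,0,-0.03],[0,0,-0.035],[0,0,0],[0.002,0,0]],"rot":[[0,0,0],[0,0,0],[0,0,0],[0,0,0],[0,0,0]],"claw":[1,1,1,1,1]}' | sed -n 2,6p
python3 -m inch '{"travel":[[0,0,0],[0,0,0],[0,0,0],[0,0,0],[0,0,0]],"rot":[[0,0,8.2],[0,0,8.2],[0,0,8.2],[0,0,8.2],[0,0,8.2]],"claw":[1,1,1,1,1]}' | sed -n 2,3p
python3 -m inch '{"travel":[[0,0,0],[0,0,0],[0,0,0],[0,0,0],[0,0,0]],"rot":[[0,0,8.2],[0,0,8.2],[0,0,8.2],[0,0,8.2],[0,0,8.2]],"claw":[1,1,1,1,1]}' | sed -n 2,3p
python3 -m inch '{"travel":[[0,0,0],[0,0,0],[0,0,0]],"rot":[[0,0,8.0],[0,0,0],[0,0,0]],"claw":[1,1,1]}' | sed -n 1,3p
python3 -c "
from h import *
a=optics.grab_frame('side'); b=optics.grab_frame('top')
im=np.hstack([cv2.resize(a[230:330,160:260,::-1],(400,400),interpolation=cv2.INTER_CUBIC),cv2.resize(b[170:270,320:420,::-1],(400,400),interpolation=cv2.INTER_CUBIC)])
cv2.imwrite('pics/st5.png',im)"
```

```text
ee_pos: [0.473, -0.2866, 0.0396]
orientation: [3.142, -0.0, -1.984]
force: [0.2, 0.9, 0.6]
width: 0.0857
finger_force: 0.0
ee_pos: [0.4731, -0.2888, 0.1164]
orientation: [-3.138, -0.0, -1.984]
force: [0.2, -0.2, -0.7]
width: 0.0853
finger_force: 0.0
ee_pos: [0.471, -0.2879, 0.1132]
orientation: [3.139, -0.002, -2.706]
ee_pos: [0.471, -0.2879, 0.1132]
orientation: [3.141, -0.003, 2.862]
clock: 20.6
ee_pos: [0.4715, -0.2881, 0.1138]
orientation: [3.141, -0.002, 2.731]
```

View pics/st5.png

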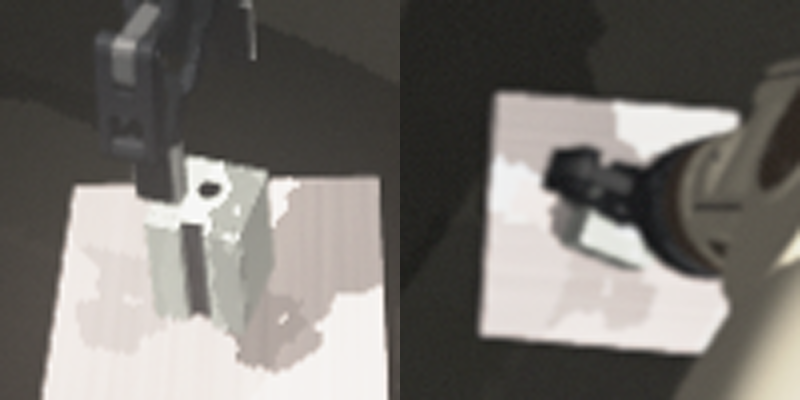

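The block stands upright on the plate with the groove facing the camera. The top hole is at side pixel (212,277), the open near fingertip at about (200,280), and the gripper is above the block. I'll check the numbers before descending.

```bash
python3 -c "
from held import *
print(ray('side',(160+209/4,230+188/4),.084))
h=.023
P=[((-h,h,.064),(148,222)),((-h,-h,.064),(241,240)),((h,-h,.064),(268,170)),((-h,-h,0),(240,331)),((0,0,.064),(209,188)),((-h,h,0),(157,308))]
x,r=held(P,(160,230),4,'side',[.472,-.288,np.radians(66.3),.02],.02)
print(x,np.degrees(x[2]),r)
for k in (.0425,.047,.053): print((proj('side',[.4715-.4*k,-.2881-.917*k,.1138+.013])-[160,230])*4)
"
```

```text
[ 0.47472445 -0.28724795  0.084     ]
[ 0.47433682 -0.29000855  1.13959907  0.01998926] 65.29421724201646 [-0.9 -1.2 -0.8 -0.6  0.7 -0.5  1.4  0.2 -0.1  1.1 -0.3  0.9 -0. ]
[[162.43131341 188.19269419]]
[[158.7311918  195.44373808]]
[[153.74425849 205.21651749]]
```

```bash
python3 -m inch '{"travel":[[0,0,0.02],[0,0,0.025],[0,0,0.02],[0,0,0.009],[0,0,0]],"rot":[[0,0,0],[0,0,0],[0,0,0],[0,0,0],[0,0,0]],"claw":[1,1,1,1,1]}' | sed -n 2,4p
python3 -m inch '{"travel":[[0,0,0],[0,0,0],[0,0,0],[0,0,0],[0,0,0]],"rot":[[0,0,0],[0,0,0],[0,0,0],[0,0,0],[0,0,0]],"claw":[0.3,0.3,0.3,0.3,0.3]}' 60
python3 -m inch '{"travel":[[0,0,0],[0,0,0],[0,0,0],[0,0,0],[0,0,0]],"rot":[[0,0,0],[0,0,0],[0,0,0],[0,0,0],[0,0,0]],"claw":[0.3,0.3,0.3,0.3,0.3]}' 60
python3 -m inch '{"travel":[[0,0,-0.01],[0,0,-0.03],[0,0,-0.037],[0,0,0],[0,0,0]],"rot":[[0,0,0],[0,0,0],[0,0,0],[0,0,0],[0,0,0]],"claw":[0.3,0.3,0.3,0.3,0.3]}'
python3 go.py .6423 -.1375 .12 -90.2 11
```

```text
ee_pos: [0.471, -0.2877, 0.0393]
orientation: [3.141, -0.003, 2.729]
force: [0.0, -0.0, 0.1]
clock: 21.7
ee_pos: [0.4731, -0.2892, 0.0421]
orientation: [-3.141, 0.003, 2.728]
force: [-0.3, -0.2, 6.0]
width: 0.045
finger_force: 62.0
clock: 22.2
ee_pos: [0.4731, -0.2892, 0.0421]
orientation: [-3.141, 0.003, 2.728]
force: [-0.2, -0.7, 5.6]
width: 0.045
finger_force: 62.0
clock: 22.7
ee_pos: [0.4723, -0.2884, 0.1183]
orientation: [-3.142, 0.001, 2.728]
force: [-0.6, 0.5, -3.3]
width: 0.0456
finger_force: 62.2
step mm 20.674622124720926 rotz 8.2
[[-0.0086, 0.0188, -0.0002], [-0.0059, 0.0198, -0.0002], [-0.003, 0.0204, -0.0002], [-0.0, 0.0207, -0.0002], [0.0029, 0.0205, -0.0002], [0.0058, 0.0198, -0.0002], [0.0086, 0.0188, -0.0002], [0.0112, 0.0174, -0.0002], [0.0135, 0.0156, -0.0002], [0.0156, 0.0135, -0.0002], [0.0174, 0.0112, -0.0002]]
```

```bash
python3 -m inch '{"travel":[[-0.0086,0.0188,-0.0002],[-0.0059,0.0198,-0.0002],[-0.003,0.0204,-0.0002],[0,0.0207,-0.0002],[0.0029,0.0205,-0.0002]],"rot":[[0,0,8.2],[0,0,8.2],[0,0,8.2],[0,0,8.2],[0,0,8.2]],"claw":[0.3,0.3,0.3,0.3,0.3]}' | sed -n 2,3p
python3 -m inch '{"travel":[[0.0058,0.0198,-0.0002],[0.0086,0.0188,-0.0002],[0.0112,0.0174,-0.0002],[0.0135,0.0156,-0.0002],[0.0156,0.0135,-0.0002]],"rot":[[0,0,8.2],[0,0,8.2],[0,0,8.2],[0,0,8.2],[0,0,8.2]],"claw":[0.3,0.3,0.3,0.3,0.3]}' | sed -n 2,3p
python3 -m inch '{"travel":[[0.0174,0.0112,-0.0002],[0,0,0],[0,0,0],[0,0,0]],"rot":[[0,0,8.0],[0,0,0],[0,0,0],[0,0,0]],"claw":[0.3,0.3,0.3,0.3]}'
python3 -c "
from h import *
a=optics.grab_frame('side'); cv2.imwrite('pics/s6r.png',a[...,::-1])
s=bot.get_state();e=s['ee_pos'];print(s['joints'],e,np.degrees(s['orientation']), 'ax',e[:2]@[.402,.916],'lat',e[:2]@[.916,-.402])
g=cv2.cvtColor(a,cv2.COLOR_RGB2GRAY); print(g[185:228:3,266:302:1].tolist())"
```

```text
ee_pos: [0.5481, -0.2184, 0.1161]
orientation: [-3.138, -0.004, 2.007]
ee_pos: [0.6252, -0.15, 0.1168]
orientation: [-3.136, 0.0, 1.291]
clock: 24.1
ee_pos: [0.6405, -0.1376, 0.1183]
orientation: [-3.138, 0.001, 1.158]
force: [0.0, -0.0, -2.7]
width: 0.0452
finger_force: 62.2
[-2.11817503e-01  6.13314773e-01  2.80417914e-01  1.24037573e+00
 -2.49534228e-04  1.77254892e+00] [ 0.64079249 -0.13787557  0.1188529 ] [-1.79863863e+02  4.24379519e-02  6.63042472e+01] ax 0.13130456174473631 lat 0.6423919017712538
[[67, 67, 63, 56, 53, 53, 56, 55, 59, 74, 111, 135, 131, 118, 112, 109, 101, 102, 87, 88, 114, 157, 167, 164, 166, 104, 57, 56, 56, 56, 56, 55, 54, 55, 55, 87], [59, 58, 59, 59, 57, 58, 55, 56, 88, 144, 152, 148, 150, 147, 148, 148, 149, 148, 149, 147, 146, 146, 145, 146, 147, 140, 101, 68, 54, 54, 55, 55, 55, 56, 54, 53], [64, 58, 60, 59, 58, 57, 54, 57, 94, 157, 134, 152, 149, 149, 149, 150, 149, 138, 77, 48, 49, 51, 77, 120, 147, 146, 147, 136, 72, 55, 57, 56, 57, 57, 57, 57], [66, 61, 60, 80, 130, 141, 203, 240, 233, 211, 235, 198, 199, 200, 214, 236, 199, 191, 148, 145, 136, 149
[... 1221 characters left out ...]
 195, 192, 197, 194, 141, 129, 118, 114, 114, 113, 112, 116, 126], [51, 50, 51, 50, 58, 113, 190, 188, 188, 196, 197, 196, 196, 194, 195, 194, 193, 195, 200, 198, 196, 193, 196, 194, 193, 192, 171, 136, 108, 107, 107, 108, 109, 112, 120, 122], [48, 50, 51, 52, 53, 55, 59, 79, 100, 134, 149, 188, 167, 169, 172, 181, 187, 204, 198, 198, 196, 195, 195, 194, 194, 192, 160, 65, 56, 57, 62, 72, 78, 88, 88, 91], [50, 51, 49, 51, 53, 53, 55, 53, 55, 55, 54, 54, 53, 54, 54, 53, 52, 52, 52, 54, 52, 54, 53, 52, 53, 54, 52, 52, 54, 53, 54, 51, 52, 54, 55, 55], [51, 50, 51, 50, 50, 51, 52, 52, 53, 55, 56, 54, 54, 54, 54, 53, 54, 53, 52, 52, 53, 53, 53, 52, 53, 54, 53, 53, 53, 54, 55, 54, 54, 56, 55, 56]]
```

```bash
python3 - <<'E'
from held import *
# face toward camera at yaw 66.3 frame: local x=-.023 ; left edge local y=+.023
e=np.array([.6408,-.1378]);u=np.array([.402,.916]);v=np.array([.916,-.402])
def edges(c,zb,row):
    o=[]
    for y in(.023,-.023):
        w=W((c[0],c[1],np.radians(66.3)),[[-.023,y,zb],[-.023,y,zb+.064]]); p=proj('side',w); t=(row-p[0,1])/(p[1,1]-p[0,1]); o.append(p[0,0]+t*(p[1,0]-p[0,0]))
    return np.array(o)
for row in(203,212):
    E0=edges(e,.0968,row);E1=edges(e+.001*v,.0968,row); print(row,E0,E1-E0)
E
```

```text
203 [270.65623672 292.38456185] [0.46489836 0.48061244]
212 [270.59263596 292.0194819 ] [0.45844792 0.47394397]
```

```bash
python3 -m inch '{"travel":[[0.012,0,0],[0.015,0,0],[0.012,0,0],[0.007,0,0],[0.004,0,0]],"rot":[[0,0,0],[0,0,0],[0,0,0],[0,0,0],[0,0,0]],"claw":[0.3,0.3,0.3,0.3,0.3]}' | sed -n 2,4p
python3 -m inch '{"travel":[[0,0,0],[0,0,0],[0,0,0]],"rot":[[0,0,0],[0,0,0],[0,0,0]],"claw":[0.3,0.3,0.3]}'
python3 -c "
from h import *
a=optics.grab_frame('side'); cv2.imwrite('pics/s7r.png',a[...,::-1])
s=bot.get_state();e=s['ee_pos'];print(e,np.degrees(s['orientation']), 'ax',e[:2]@[.402,.916],'lat',e[:2]@[.916,-.402])"
```

```text
ee_pos: [0.6626, -0.0901, 0.1199]
orientation: [3.141, -0.0, 1.159]
force: [0.3, -0.1, -3.6]
clock: 24.95
ee_pos: [0.662, -0.0921, 0.1199]
orientation: [-3.141, 0.0, 1.157]
force: [-1.2, -0.6, -3.3]
width: 0.0454
finger_force: 62.2
[ 0.66194692 -0.09213424  0.11988539] [-1.79992724e+02  1.18358724e-02  6.62694837e+01] ax 0.18170769548506885 lat 0.6433813430528146
```

```bash
python3 -m inch '{"travel":[[0.001,0,0],[0,0,0],[0,0,0],[0,0,0],[0,0,0]],"rot":[[0,0,0],[0,0,0],[0,0,0],[0,0,0],[0,0,0]],"claw":[0.3,0.3,0.3,0.3,0.3]}' | sed -n 2,3p
python3 -m inch '{"travel":[[0,0,0],[0,0,0],[0,0,0],[0,0,0],[0,0,0]],"rot":[[0,0,0],[0,0,0],[0,0,0],[0,0,0],[0,0,0]],"claw":[0.3,0.3,0.3,0.3,0.3]}' | sed -n 2,3p
python3 -m inch '{"travel":[[0,0,0],[0,0,0],[0,0,0],[0,0,0],[0,0,0]],"rot":[[0,0,0],[0,0,0],[0,0,0],[0,0,0],[0,0,0]],"claw":[0.3,0.3,0.3,0.3,0.3]}' | sed -n 2,3p
python3 -m inch '{"travel":[[0,0,0],[0,0,0],[0,0,0],[0,0,0],[0,0,0]],"rot":[[0,0,0],[0,0,0],[0,0,0],[0,0,0],[0,0,0]],"claw":[0.3,0.3,0.3,0.3,0.3]}' | sed -n 2,3p
python3 -m inch '{"travel":[[-0.005,0,0],[-0.015,0,0],[-0.02,0,0],[-0.01,0,0]],"rot":[[0,0,0],[0,0,0],[0,0,0],[0,0,0]],"claw":[0.3,0.3,0.3,0.3]}' | sed -n 2,3p
python3 -m inch '{"travel":[[0,0,0],[0,0,0],[0,0,0],[0,0,0],[0,0,0]],"rot":[[0,0,-8.2],[0,0,-8.2],[0,0,-8.2],[0,0,-8.2],[0,0,-8.2]],"claw":[0.3,0.3,0.3,0.3,0.3]}' | sed -n 2,3p
python3 -m inch '{"travel":[[0,0,0],[0,0,0],[0,0,0],[0,0,0],[0,0,0]],"rot":[[0,0,-8.2],[0,0,-8.2],[0,0,-8.2],[0,0,-8.2],[0,0,-8.2]],"claw":[0.3,0.3,0.3,0.3,0.3]}' | sed -n 2,3p
python3 -m inch '{"travel":[[0,0,0],[0,0,0],[0,0,0],[0,0,0],[0,0,0]],"rot":[[0,0,-8.2],[0,0,-8.2],[0,0,-8.2],[0,0,-8.2],[0,0,-8.2]],"claw":[0.3,0.3,0.3,0.3,0.3]}' | sed -n 2,3p
python3 -m inch '{"travel":[[0,0,0],[0,0,0],[0,0,0],[0,0,0],[0,0,0]],"rot":[[0,0,-8.2],[0,0,-8.2],[0,0,-8.2],[0,0,-8.2],[0,0,-8.2]],"claw":[0.3,0.3,0.3,0.3,0.3]}' | sed -n 2,3p
python3 -m inch '{"travel":[[0,0,0],[0,0,0],[0,0,0],[0,0,0]],"rot":[[0,0,-8.2],[0,0,-7.8],[0,0,0],[0,0,0]],"claw":[0.3,0.3,0.3,0.3]}'
python3 -c "
from h import *
a=optics.grab_frame('side'); cv2.imwrite('pics/s8r.png',a[...,::-1]); cv2.imwrite('pics/s8.png',cv2.resize(a[150:250,220:320,::-1],(500,500),interpolation=cv2.INTER_CUBIC))
s=bot.get_state();e=s['ee_pos'];print(e,np.degrees(s['orientation']), 'ax',e[:2]@[.402,.916],'lat',e[:2]@[.916,-.402])
g=cv2.cvtColor(a,cv2.COLOR_RGB2GRAY); print(g[[197,203,212],266:298].tolist())"
```

```text
ee_pos: [0.6625, -0.0907, 0.1199]
orientation: [3.142, 0.0, 1.157]
ee_pos: [0.6625, -0.0907, 0.1199]
orientation: [-3.142, 0.0, 1.157]
ee_pos: [0.6626, -0.0907, 0.1199]
orientation: [3.142, -0.0, 1.157]
ee_pos: [0.6625, -0.0907, 0.1199]
orientation: [3.142, -0.0, 1.157]
ee_pos: [0.6411, -0.1393, 0.1199]
orientation: [-3.141, 0.001, 1.155]
ee_pos: [0.6419, -0.1379, 0.12]
orientation: [-3.142, 0.0, 1.877]
ee_pos: [0.6419, -0.1378, 0.12]
orientation: [-3.142, -0.0, 2.593]
ee_pos: [0.6419, -0.1378, 0.12]
orientation: [3.142, -0.0, -2.975]
ee_pos: [0.6419, -0.1378, 0.12]
orientation: [-3.142, 0.0, -2.259]
clock: 29.8
ee_pos: [0.6421, -0.1373, 0.12]
orientation: [3.142, -0.0, -1.988]
force: [0.7, 1.0, -1.7]
width: 0.0456
finger_force: 62.2
[ 0.64218247 -0.13718083  0.1199804 ] [-1.79998807e+02  2.11695150e-04 -1.13875074e+02] ax 0.1324997113614313 lat 0.6433858378476035
[[67, 66, 60, 66, 98, 157, 181, 190, 192, 182, 181, 212, 225, 237, 241, 241, 238, 240, 243, 244, 245, 246, 246, 246, 244, 216, 227, 223, 180, 101, 133, 123], [67, 66, 63, 65, 101, 157, 182, 193, 194, 193, 191, 190, 192, 194, 192, 192, 191, 189, 191, 192, 193, 190, 189, 192, 197, 197, 192, 190, 132, 103, 138, 127], [53, 53, 52, 55, 54, 90, 165, 193, 195, 193, 187, 180, 191, 194, 193, 193, 192, 191, 193, 181, 131, 104, 109, 141, 186, 191, 185, 155, 151, 167, 124, 113]]
```

```bash
python3 -m inch '{"travel":[[-0.012,0.0005,0],[-0.015,0,0],[-0.012,0,0],[-0.008,0,0],[-0.003,0,0]],"rot":[[0,0,0],[0,0,0],[0,0,0],[0,0,0],[0,0,0]],"claw":[0.3,0.3,0.3,0.3,0.3]}' | sed -n 2,4p
python3 -m inch '{"travel":[[0,0,0],[0,0,0],[0,0,0],[0,0,0],[0,0,0]],"rot":[[0,0,0],[0,0,0],[0,0,0],[0,0,0],[0,0,0]],"claw":[0.3,0.3,0.3,0.3,0.3]}' | sed -n 2,4p
python3 -m inch '{"travel":[[0,0,0],[0,0,0],[0,0,0],[0,0,0],[0,0,0]],"rot":[[0,0,0],[0,0,0],[0,0,0],[0,0,0],[0,0,0]],"claw":[0.3,0.3,0.3,0.3,0.3]}' | sed -n 2,3p
python3 -m inch '{"travel":[[0,0,0],[0,0,0],[0,0,0],[0,0,0],[0,0,0]],"rot":[[0,0,0],[0,0,0],[0,0,0],[0,0,0],[0,0,0]],"claw":[0.3,0.3,0.3,0.3,0.3]}' | sed -n 2,3p
python3 -m inch '{"travel":[[0,0,0],[0,0,0],[0,0,0],[0,0,0],[0,0,0]],"rot":[[0,0,0],[0,0,0],[0,0,0],[0,0,0],[0,0,0]],"claw":[0.3,0.3,0.3,0.3,0.3]}' | sed -n 2,7p
```

```text
ee_pos: [0.6627, -0.0886, 0.1198]
orientation: [3.142, 0.0, -1.982]
force: [0.2, 0.7, -3.3]
ee_pos: [0.662, -0.091, 0.12]
orientation: [-3.142, -0.0, -1.985]
force: [0.7, 0.7, -2.8]
ee_pos: [0.6621, -0.0905, 0.1199]
orientation: [-3.142, -0.0, -1.984]
ee_pos: [0.6621, -0.0905, 0.1199]
orientation: [-3.142, -0.0, -1.984]
ee_pos: [0.6621, -0.0905, 0.1199]
orientation: [3.142, 0.0, -1.984]
force: [-0.7, 0.6, -2.8]
width: 0.0452
finger_force: 62.2
```

```bash
python3 -m inch '{"travel":[[0.006,0,0],[0.02,0,0],[0.024,0,0],[0,0,-0.03],[0,0,-0.04]],"rot":[[0,0,0],[0,0,0],[0,0,0],[0,0,0],[0,0,0]],"claw":[0.3,0.3,0.3,0.3,0.3]}' | sed -n 2,4p
python3 -m inch '{"travel":[[0,0,-0.04],[0,0,-0.02],[0,0,0],[0,0,0]],"rot":[[0,0,0],[0,0,0],[0,0,0],[0,0,0]],"claw":[0.3,0.3,0.3,0.3]}' | sed -n 2,4p
python3 go.py .541 .291 .25 -67.2 12
```

```text
ee_pos: [0.6387, -0.1386, 0.1874]
orientation: [3.134, -0.002, -1.987]
force: [1.3, -0.3, -2.8]
ee_pos: [0.6414, -0.1374, 0.2494]
orientation: [3.141, -0.0, -1.985]
force: [-0.2, -0.1, -3.9]
step mm 36.64014192112252 rotz 5.6
[[-0.0293, 0.022, -0.0001], [-0.027, 0.0248, -0.0001], [-0.0245, 0.0273, -0.0001], [-0.0217, 0.0296, -0.0001], [-0.0187, 0.0315, -0.0001], [-0.0155, 0.0332, -0.0001], [-0.0122, 0.0346, -0.0001], [-0.0088, 0.0356, -0.0001], [-0.0053, 0.0363, -0.0001], [-0.0017, 0.0366, -0.0001], [0.0019, 0.0366, -0.0001], [0.0054, 0.0363, -0.0001]]
```

```bash
python3 -m inch '{"travel":[[-0.0293,0.022,0],[-0.027,0.0248,0],[-0.0245,0.0273,0],[-0.0217,0.0296,0],[-0.0187,0.0315,0]],"rot":[[0,0,5.6],[0,0,5.6],[0,0,5.6],[0,0,5.6],[0,0,5.6]],"claw":[0.3,0.3,0.3,0.3,0.3]}' | sed -n 2,4p
python3 -m inch '{"travel":[[-0.0155,0.0332,0],[-0.0122,0.0346,0],[-0.0088,0.0356,0],[-0.0053,0.0363,0],[-0.0017,0.0366,0]],"rot":[[0,0,5.6],[0,0,5.6],[0,0,5.6],[0,0,5.6],[0,0,5.6]],"claw":[0.3,0.3,0.3,0.3,0.3]}' | sed -n 2,4p
python3 -m inch '{"travel":[[0.0019,0.0366,0],[0.0054,0.0363,0],[0,0,0],[0,0,0],[0,0,0]],"rot":[[0,0,5.6],[0,0,5.6],[0,0,0],[0,0,0],[0,0,0]],"claw":[0.3,0.3,0.3,0.3,0.3]}' | sed -n 2,4p
python3 -m inch '{"travel":[[0,0,0.03],[0,0,0.04],[0,0,0.04],[0,0,0.03],[0,0,0]],"rot":[[0,0,0],[0,0,0],[0,0,0],[0,0,0],[0,0,0]],"claw":[0.3,0.3,0.3,0.3,0.3]}'
python3 -c "
from h import *
a=optics.grab_frame('side'); b=optics.grab_frame('top'); print(bot.get_state()['ee_pos'])
im=np.hstack([cv2.resize(a[80:180,160:260,::-1],(400,400),interpolation=cv2.INTER_CUBIC),cv2.resize(b[170:270,105:205,::-1],(400,400),interpolation=cv2.INTER_CUBIC)])
cv2.imwrite('pics/st9.png',im)"
```

```text
ee_pos: [0.598, 0.0428, 0.2467]
orientation: [3.139, -0.005, -2.478]
force: [0.5, 0.4, -2.7]
ee_pos: [0.5562, 0.221, 0.2468]
orientation: [-3.14, -0.005, -2.966]
force: [1.0, 1.3, -2.2]
ee_pos: [0.5407, 0.2907, 0.2481]
orientation: [-3.139, -0.003, 3.126]
force: [0.2, -0.4, -3.2]
clock: 35.25
ee_pos: [0.5376, 0.2882, 0.104]
orientation: [-3.135, -0.011, 3.124]
force: [-1.5, -0.2, -3.4]
width: 0.0453
finger_force: 62.8
[0.54134332 0.29068924 0.10983517]
```

View pics/st9.png

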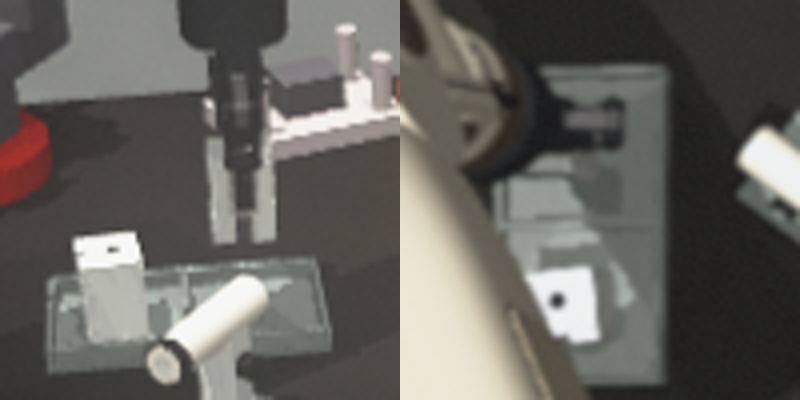

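The block hangs above the empty bay: its bottom is at side-crop (213–275, 243), the tray's back wall runs from (50,278) to (318,260), and the divider is at (182,270). I'll cross-check the tray from the side camera.

```bash
python3 - <<'E'
from held import *
for q in((50,278),(318,259),(182,268)): print(ray('side',T(q,(160,80),4),.02))
# model tray prediction
print((proj('side',W((.4895,.2929,-.02),[[-.105,.056,.02],[.105,.056,.02],[0,.056,.02],[.105,-.056,.02],[.105,-.056,0]]))-[160,80])*4)
print((proj('side',W((.5413,.2907,-.02),[[-.023,-.023,.0877],[.023,-.023,.0877]]))-[160,80])*4)
E
```

```text
[0.3896023  0.34442239 0.02      ]
[0.5987698  0.33877975 0.02      ]
[0.49204367 0.34270547 0.02      ]
[[ 44.92658955 274.38668325]
 [312.81987348 254.55699303]
 [179.74967271 264.40696321]
 [327.36126316 325.97745548]
 [328.17415727 349.12961946]]
[[216.07745729 231.88405028]
 [279.02774526 227.31632482]]
```

```bash
python3 -m inch '{"travel":[[0,0,0.02],[0,0,0.025],[0,0,0.02],[0,0,0.01],[0,0,0.003]],"rot":[[0,0,0],[0,0,0],[0,0,0],[0,0,0],[0,0,0]],"claw":[0.3,0.3,0.3,0.3,0.3]}' | sed -n 2,4p
python3 -m inch '{"travel":[[0,0,0.001],[0,0,0],[0,0,0],[0,0,0]],"rot":[[0,0,0],[0,0,0],[0,0,0],[0,0,0]],"claw":[0.3,0.3,0.3,0.3]}' | sed -n 2,4p
python3 -m inch '{"travel":[[0,0,0.001],[0,0,0]],"rot":[[0,0,0],[0,0,0]],"claw":[0.3,0.3]}' | sed -n 2,4p
python3 -m inch '{"travel":[[0,0,0.001],[0,0,0]],"rot":[[0,0,0],[0,0,0]],"claw":[0.3,0.3]}' | sed -n 2,4p
```

```text
ee_pos: [0.542, 0.2921, 0.0327]
orientation: [3.141, 0.001, 3.126]
force: [0.5, -0.3, -2.4]
ee_pos: [0.5418, 0.2923, 0.0318]
orientation: [3.141, 0.001, 3.126]
force: [-0.2, 0.5, -4.2]
ee_pos: [0.5412, 0.292, 0.03]
orientation: [-3.142, 0.0, 3.126]
force: [1.1, -0.9, -2.9]
ee_pos: [0.541, 0.2919, 0.0287]
orientation: [-3.141, -0.0, 3.126]
force: [-0.2, -0.1, -3.7]
```

```bash
python3 -m inch '{"travel":[[0,0,0.001],[0,0,0]],"rot":[[0,0,0],[0,0,0]],"claw":[0.3,0.3]}' | sed -n 2,4p
python3 -m inch '{"travel":[[0,0,0.001],[0,0,0]],"rot":[[0,0,0],[0,0,0]],"claw":[0.3,0.3]}' | sed -n 2,4p
```

```text
ee_pos: [0.5411, 0.2919, 0.0277]
orientation: [-3.141, -0.0, 3.126]
force: [-0.2, 0.4, -2.8]
ee_pos: [0.5413, 0.2921, 0.0272]
orientation: [3.141, 0.0, 3.126]
force: [-1.6, -0.2, -1.0]
```

```bash
python3 -m inch '{"travel":[[0,0,0.0008],[0,0,0]],"rot":[[0,0,0],[0,0,0]],"claw":[0.3,0.3]}' | sed -n 2,4p
python3 -m inch '{"travel":[[0,0,0],[0,0,0],[0,0,0],[0,0,0],[0,0,0]],"rot":[[0,0,0],[0,0,0],[0,0,0],[0,0,0],[0,0,0]],"claw":[0.85,0.85,0.85,0.85,0.85]}' | sed -n 2,6p
python3 -m inch '{"travel":[[0,0,-0.01],[0,0,-0.03],[0,0,-0.04],[0,0,-0.04],[0,0,-0.03]],"rot":[[0,0,0],[0,0,0],[0,0,0],[0,0,0],[0,0,0]],"claw":[0.85,0.85,0.85,0.85,0.85]}' | sed -n 2,6p
python3 -m inch '{"travel":[[0.04,0,-0.01],[0.045,0,0],[0.045,0,0],[0.04,0,0],[0,0,0]],"rot":[[0,0,0],[0,0,0],[0,0,0],[0,0,0],[0,0,0]],"claw":[0.85,0.85,0.85,0.85,0.85]}'
python3 - <<'E'
from held import *
b=optics.grab_frame('top'); cv2.imwrite('pics/t10.png',b[...,::-1]); a=optics.grab_frame('side'); cv2.imwrite('pics/s10.png',a[...,::-1])
for c in('top','side'):
  for q in('block','tray'):
    for d in models.cut_out(c,q): print(c,q,d['confidence'],d['at'],d['region'].sum())
h=.023
for n,o in (('top',b),('side',a)):
  p=proj(n,[[.541,.2925,.069]])[0]; print(n,p)
g=cv2.cvtColor(b,cv2.COLOR_RGB2GRAY); x,y=np.round(proj('top',[[.541,.2925,.069]])[0]).astype(int); print(g[y-14:y+15:2,x-16:x+17:2])
E
```

```text
ee_pos: [0.5413, 0.2921, 0.0272]
orientation: [3.141, 0.001, 3.126]
force: [-2.9, -1.5, 4.5]
ee_pos: [0.5413, 0.292, 0.026]
orientation: [3.142, -0.0, 3.126]
force: [0.7, -0.3, 0.4]
width: 0.0727
finger_force: 0.0
ee_pos: [0.542, 0.2924, 0.1799]
orientation: [3.14, 0.003, 3.126]
force: [1.0, -0.1, 0.1]
width: 0.0727
finger_force: 0.0
clock: 38.75
ee_pos: [0.3664, 0.2936, 0.1867]
orientation: [-3.14, -0.003, 3.13]
force: [0.7, -0.5, 0.1]
width: 0.0727
finger_force: 0.0
top block 0.84 [150.1, 205.4] 423
top tray 0.8 [151.5, 224.3] 2632
side block 0.53 [222.2, 145.9] 266
side tray 0.71 [201.4, 159.3] 840
top [145.35672794 204.93306502]
side [221.58811506 139.17988027]
[[ 82  85 105 113 116 137 153 150 152 154 155 153 153 154 152 168 171]
 [ 82  83 106 115 118 117 117 115 115 116 117 115 115 115 120 165 169]
 [ 82  81 108 118 123 131 131 131 131 132 128 124 125 119 116 146 168]
 [ 86  80 107 116 187 238 237 238 237 238 237 237 234 178 111 132 167]
 [ 90  79 107 114 168 234 240 240 240 239 239 239 236 169 107 120 161]
 [ 90  81 107 114 161 204 234 239 239 240 239 239 235 163 107 113 151]
 [ 89  80 107 115 164 195 217 202 209 239 240 238 154 112 112 116 151]
 [ 89  80 109 117 165 195 175  75  93 229 240 239 108  48  70 128 159]
 [ 89  79 113 117 162 194 189 136 162 237 240 239 188  92  56 109 165]
 [ 91  79 113 116 167 195 194 193 197 227 239 240 240 143 101 120 166]
 [ 91  79 115 118 168 196 194 195 193 205 235 240 239 142 107 113 155]
 [ 92  82 113 117 171 200 200 192 185 184 197 234 234 141 110 114 153]
 [ 93  82 115 116 126 125 123 110  97 107 109 119 119 113 109 109 146]
 [101  81 113 117 114 100  98  97  95  91  90  94  96  96 103 112 117]
 [ 98  80 113 116 115 107 106 105 106 107 105 105 105 108 116 117 115]]
```

The top-camera pixels show the block upright in the empty bay: edges at columns about 137–155 and rows about 197–214, against a predicted centre of (145.4, 204.9). The arm is clear of everything, so I'm handing in.

```bash
python3 -c "
from station import order; print(order.sign_off())"
```

```text
the job is handed in; nothing more can be done
None
```

I showed all four sides to the scope in the order asked, then stood the block upright in the tray's empty bay, centred to within about 2 mm by the camera, and released it; I handed the job in with the arm clear at about 39 s (no verdict was returned).

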